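# Shim a rocking tool chest with a wooden wedge

### The job

The small wooden tool chest rocks because the foot at its near left corner is worn short: push the loose wooden wedge along the bench, thin end first, under that foot until it just bites and the chest stands level. Then test it by pressing firmly straight down for a second with the fingertips on the chest's top over that foot; if it still rocks, push the wedge in further and test again. Only push and press: lift nothing, do not shift the chest, leave the tin, hammer and file alone, and finish clear of everything with the chest standing firm on the wedge.

Things in the scene. Friction and masses are not known exactly. Their poses are not given: they have to be found in the camera images.
- chest: Tool chest of pale wood, 200 (x) x 260 (y) x 150 mm high, about 4 kg. Origin: bench level under its middle; x to its back (three drawers with brass knobs, 16 mm proud, face -x), y to its left, z up. It stands on 36 x 36 mm feet centred at x +-80, y +-110 mm; its flat underside is 22 mm off the bench. The top is flat but for a handle in its middle (108 mm along y, 16 mm high).
- foot (a point): Bench-level point under the middle of the worn foot (near left): x -80, y +110, z 0 mm in the chest's frame, chest's axes. This foot's sole hangs 4 to 8 mm off the bench (unknown, differs each time); its outer faces are 18 mm from this point. The other three feet touch the bench and the chest stands level on them (within 1 mm).
- corner_top (a point): Point on the chest's flat top straight above the worn foot, where to press: x -80, y +110, z 150 mm in the chest's frame. Unsupported, this corner gives way by the whole gap under some 4 to 6 N straight down, and rocks back up when let go; well wedged, it gives less than 1.5 mm under 10 to 15 N.
- wedge: Loose wooden wedge flat on the bench left of the chest, thin end roughly towards the worn foot: 140 long (x) x 40 wide (y), top sloping evenly from 18 mm high at the butt (x -70) to 2 mm at the thin end (x +70). 45 g. Origin: middle of its underside; x to the thin end. Its top meets the foot's lower edge with 17 to 53 mm of it past that edge; it then stays by friction.
- wedge_butt (a point): Middle of the wedge's upright thick end face (40 wide x 18 mm high), 9 mm above the bench; axes as the wedge. Pushed here the wedge slides with under 1 N; when it bites, the push rises steeply past 4 N within a millimetre or two. Pushing on with more than about 15 N makes the whole chest slide.
- tin: Bystander: upright steel tin, 60 mm across, 65 mm high, standing beside the wedge's path. Origin: middle of its underside.
- hammer: Bystander: hammer with a wooden handle lying in front of the drawers, along the chest's y axis.
- file: Bystander: flat file with a round wooden handle, 25 cm long, 26 mm high, lying beyond the tin. Origin: on the bench under the handle, 6 cm from its end; x towards the file's tip.
Mind the look-alikes: they are no part of the job. What is shaped like the wedge but red or turquoise is not meant.

How it is judged:
By the outcome, as a careful person would: the job done as asked, in the order asked, and still so for the second after the job is handed in, with the robot touching nothing.
It also fails if it takes over 64 s, if anything falls off the work surface, if the arm or the gripper's body presses on something with over 40 N, if the wrist force passes 120 N, or if a joint passes its speed limit or range.

### The arm

A 7-joint arm with a two-finger parallel gripper is mounted at the origin on the work surface. World frame = base frame: x ahead of the robot, y to its left, z up, the work surface at z = 0. Lengths are in m, angles in rad, forces in N, time in s.
With the tool pointing down it reaches from about 0.35 to 0.9 m from the base axis. Payload 7.2 kg.
Tool frame: the origin (TCP) lies on the centre line of the jaws, within the pads' length; the fingertips stand 11 mm ahead of it and the grasp point (between the pads) lies 8 mm behind it; z points along the fingers, y is the line along which they close (so a half turn about z gives the same grasp; the last joint's range is limited). The gripper opens to 88 mm and grips with 3 to 60 N. Pads are 20 mm wide; open, the fingers measure 115 mm over their backs; the gripper's body (75 mm by 178 mm) begins 61 mm behind the grasp point.
Start: joints at [-1.204, 0.411, -0.013, 1.596, 0.006, 1.134, -0.082], TCP at [0.263, 0.567, 0.234] pointing down, gripper open.
Joint ranges: [-2.95, 2.95], [-0.29, 1.99], [-1.47, 1.44], [0.14, 2.54], [-1.03, 4.17], [0.13, 1.85], [-2.86, 2.86]. Speed limits (rad/s): [2.39, 2.39, 3.01, 3.01, 3.14, 3.14, 3.14].

### API

Orientations are given as a rotation vector (axis times angle).
In Python, from workcell import ctrl gives the robot as it stands. The module is installed in compiled form; this text tells all that it offers.
- The arm moves only by the tool drive_tool, never from a script. Its argument "plan" is text: rows parted by semicolons, each of 7 numbers parted by spaces: the turn, a rotation vector about the world's x, y, z in degrees, then the shift along the world's x, y, z in m, then the opening, from 0 (shut) to 1 (fully open). A call has 1 to 12 rows; each row is the pose to reach, as a shift and turn from the pose commanded when the call began; what a row does not reach only later rows make up. A row lasts 1/8 s, in which the tool goes at most 62.5 mm and 10.7 degrees, less where a joint would pass 70% of its speed; a pose out of reach is approached as far as the arm can. A call with a gripper value outside its range is refused whole. The fingers move at their own pace and stop on an object; "newtons" is the grip in N (left out, the last holds). Time passes only in rows, so rows that repeat a pose let the fingers close. It gives the time, the measured TCP pose, the force, the opening and the grip force at its end, in the units of the state.
- ctrl.sense(): the state, without advancing time (a new reading comes with each control period).
- ctrl.camera(name): name is "side" or "top"; returns the picture (480x640x3 uint8, red, green, blue); there is no depth.
- ctrl.camera_params(name): a dict with "intrinsics" (3x3 intrinsics, pixels), "D" ([k1, k2, p1, p2, k3] as OpenCV has them; the pictures are not rectified), "pose" (4x4, takes a point from camera to world coordinates). Camera axes: x right, y up, looking along -z (the intrinsics and any distortion apply to the point x, -y, -z); pixel columns grow to the right and rows downward; lengths in m; the calibration is good to about 2 mm. A picture is of the moment at which its call begins. camera_params takes no time and is no camera call.
- ctrl.job_done(): hands the job in; it is judged then, once.
The state is a dict: "clock": time; "joint_positions": joint angles; "qd": joint speeds; "effort": joint torques, N m; "position": TCP position; "ee_rot": TCP orientation; "ft_force": force on the tool from outside, world axes, zero at the start; "moment": the same for the moment, N m; "width": finger opening in m; "grip_force": force on a finger pad.
Only numpy, scipy, OpenCV 4.12 (cv2) and the standard library are available. Lean on these libraries where they do the work, as an engineer would, in place of code of your own. Each camera call takes 0.05 s, during which the arm holds its last target. There are 200 camera calls.

## Working session

There is one attempt and no reset: what is moved stays moved. The work goes in short steps, Python scripts to look and compute and a tool call to move; the robot and the scene stay as the last step left them, time stands still between calls to the robot, and variables do not carry over. Pictures are saved under pics/ and viewed, at most 10 in all, crops included, and the job is handed in when it is done.

Besides the shell and the picture viewer there is one more tool, called as name(argument=value, ...) on one line, values as JSON. drive_tool: Moves the arm, as the interface text tells. Its arguments: {"type":"object","properties":{"plan":{"type":"string"},"newtons":{"type":"number"}},"required":["plan"]}

```bash
mkdir -p pics; python3 - <<'E'
from workcell import ctrl
import cv2
for n in("top","side"):
    cv2.imwrite(f"pics/{n}0.png",ctrl.camera(n)[:,:,::-1]); p=ctrl.camera_params(n); print(n,p)
print(ctrl.sense())
E
```

```text
top {'intrinsics': array([[559.18742407,   0.        , 315.72071703],
       [  0.        , 559.18742407, 233.62365988],
       [  0.        ,   0.        ,   1.        ]]), 'D': array([-0.13809521,  0.        ,  0.        ,  0.        ,  0.        ]), 'pose': array([[ 0.01424502,  0.99898412, -0.04275294,  0.53698196],
       [-0.99937627,  0.01284279, -0.03289577, -0.02821867],
       [-0.03231329,  0.04319488,  0.99854397,  1.17918032],
       [ 0.        ,  0.        ,  0.        ,  1.        ]])}
side {'intrinsics': array([[444.91996684,   0.        , 319.93523251],
       [  0.        , 444.91996684, 244.3931379 ],
       [  0.        ,   0.        ,   1.        ]]), 'D': array([0.00653556, 0.        , 0.        , 0.        , 0.        ]), 'pose': array([[-0.81494955,  0.26438597, -0.51571047,  0.24408611],
       [-0.57925278, -0.39922159,  0.71069567,  0.50151036],
       [-0.01798479,  0.87790784,  0.47849177,  0.47413393],
       [ 0.        ,  0.        ,  0.        ,  1.        ]])}
{'clock': 0.1, 'joint_positions': array([-1.20419963,  0.41179344, -0.01273521,  1.5969645 ,  0.00561866,
        1.13428711, -0.08218502]), 'qd': array([-0.00052865, -0.0010303 ,  0.00026979, -0.00140537,  0.00030869,
        0.00151713,  0.00352341]), 'effort': array([ 2.99888998e-03, -5.89098823e+01,  6.43963069e-01, -2.91708827e+01,
       -5.37796423e-02,  1.45409221e-02,  4.32118520e-05]), 'position': array([0.26310793, 0.56643609, 0.23290784]), 'ee_rot': array([-6.77461844e-01, -3.06747307e+00,  2.20284570e-03]), 'ft_force': array([-0.22597269, -0.32540545, -0.26972451]), 'moment': array([-0.04473412, -0.06725278,  0.02032374]), 'grip_force': 0.0, 'width': 0.08786217434034593}
```

View pics/top0.png

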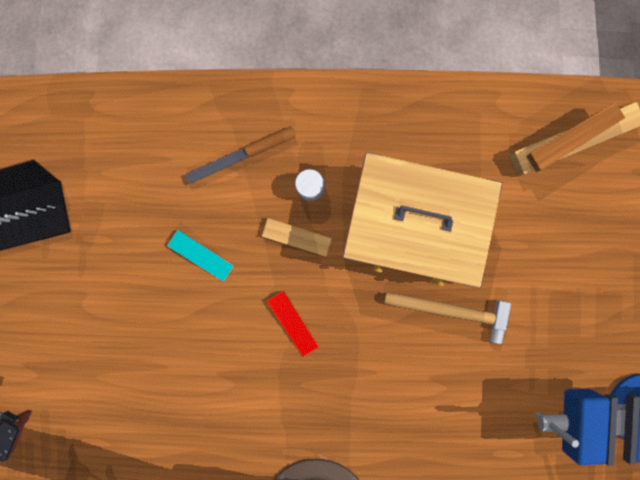

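View pics/side0.png

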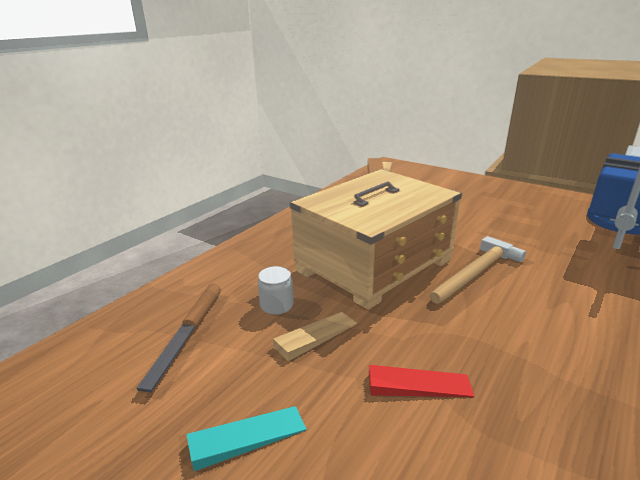

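Top view: chest lid corners are near (367,154), (502,182), (481,286) and (345,258). The wedge runs from its butt (264,228) to its thin end (329,246), and the tin is at (310,184). The side view shows the worn foot at about (368,297), the wedge tip at (350,320) and the butt at (281,350). I'll measure with the calibration and take a zoomed crop.

```bash
cat > h.py <<'E'
from workcell import ctrl
import cv2, numpy as np
def ray(n,uv,z):
    p=ctrl.camera_params(n); T=p["pose"]
    u=cv2.undistortPoints(np.array(uv,float).reshape(-1,1,2),p["intrinsics"],p["D"]).reshape(-1,2)
    d=np.c_[u[:,0],-u[:,1],-np.ones(len(u))]@T[:3,:3].T
    return T[:3,3]+d*((np.broadcast_to(z,len(u))-T[2,3])/d[:,2])[:,None]
def proj(n,X):
    p=ctrl.camera_params(n); T=p["pose"]
    c=(np.atleast_2d(X)-T[:3,3])@T[:3,:3]
    return cv2.projectPoints(c*[1,-1,-1],np.zeros(3),np.zeros(3),p["intrinsics"],p["D"])[0].reshape(-1,2)
E
python3 - <<'E'
from h import *
np.set_printoptions(precision=4,suppress=True)
L=ray("top",[(367,154),(502,182),(481,286),(345,258)],.15)
print(L); print("sides",np.linalg.norm(L-np.roll(L,-1,0),axis=1))
w=ray("top",[(265,220),(263,236),(327,255),(331,238)],[.018,.018,.002,.002]);print(w)
print("tin",ray("top",[(310,184)],.065))
t=cv2.imread("pics/top0.png");s=cv2.imread("pics/side0.png")
a=cv2.resize(t[140:300,240:400],None,fx=3.6,fy=3.6,interpolation=2)[:576]
cv2.imwrite("pics/zt.png",a)
b=cv2.resize(s[220:370,260:460],None,fx=4,fy=4,interpolation=2)
cv2.imwrite("pics/zs.png",b)
E
```

```text
[[ 0.7302 -0.0874  0.15  ]
 [ 0.6817 -0.34    0.15  ]
 [ 0.4883 -0.3005  0.15  ]
 [ 0.5369 -0.0488  0.15  ]]
sides [0.2572 0.1974 0.2563 0.1971]
[[ 0.6138  0.1165  0.018 ]
 [ 0.5803  0.1201  0.018 ]
 [ 0.5427 -0.0138  0.002 ]
 [ 0.5786 -0.0218  0.002 ]]
tin [[0.6842 0.0214 0.065 ]]
```

View pics/zt.png

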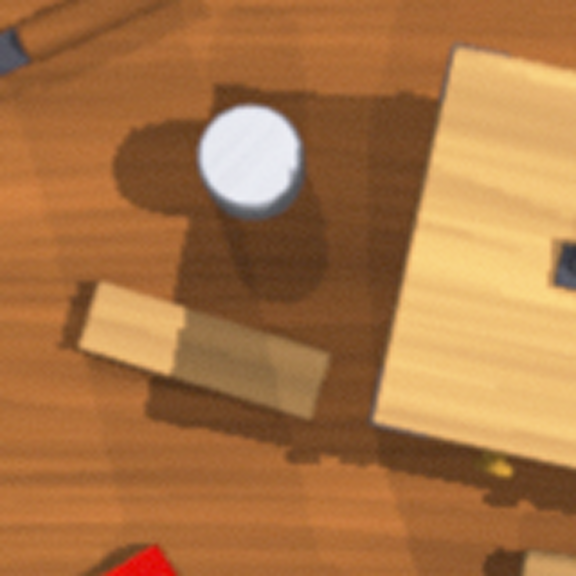

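View pics/zs.png

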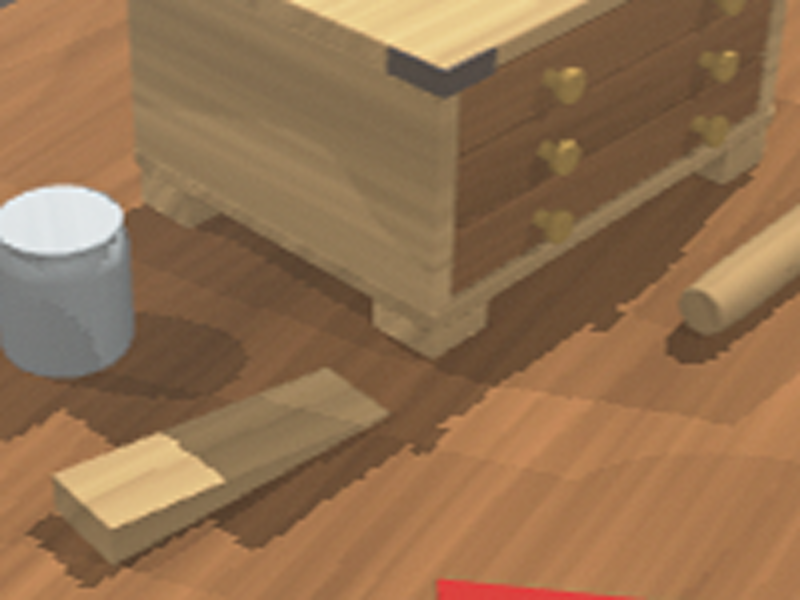

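```bash
cat > g.py <<'E'
from h import *
np.set_printoptions(precision=4,suppress=True)
L=ray("top",[(366.3,152.8),(502,182),(481,286),(343.6,257.2)],.15)
c=L.mean(0)[:2]; y=(L[0]+L[3]-L[1]-L[2])[:2]; y/=np.linalg.norm(y); x=np.array([y[1],-y[0]])
foot=c-.08*x+.11*y
if __name__=="__main__":
    print("sides",np.linalg.norm(L-np.roll(L,-1,0),axis=1)); 
    print("chest",c,"yaw",np.degrees(np.arctan2(x[1],x[0])),"foot",foot)
    loc=lambda P:(np.atleast_2d(P)[:,:2]-foot)@np.c_[x,y]
    z=lambda u,v,f,a,b:((u+.5)/f-.5+a,(v+.5)/f-.5+b)
    W=ray("top",[z(*p,3.6,240,140) for p in[(98,281),(79,350),(313,418),(329,353)]],[.018,.018,.002,.002])
    S=ray("side",[z(*p,4,260,220) for p in[(165,433),(53,480),(110,529),(388,411),(330,367)]],[.018,.018,.018,.002,.002])
    Lc=ray("side",[z(448,68,4,260,220)],.15)
    F=ray("side",[z(433,357,4,260,220)],.006)
    print("topW",W,"\nfootframe",loc(W)*1000); print("sideW",S,"\n",loc(S)*1000)
    print("lid near-left: top",L[3],"side",Lc,"footcorner side",F,loc(F)*1000)
    h=(W[2]+W[3]-W[0]-W[1])[:2];print("wedge heading",np.degrees(np.arctan2(h[1],h[0])),"butt",(W[0]+W[1])/2,"thin",(W[2]+W[3])/2)
    T=ray("top",[(309.5,183.5)],.065)[0];print("tin",T,loc(T)*1000)
    s=ctrl.sense()["ee_rot"];print(cv2.Rodrigues(s)[0])
E
python3 g.py
```

```text
sides [0.2589 0.1974 0.2591 0.1982]
chest [ 0.6102 -0.1932] yaw -11.211474607612995 foot [ 0.5531 -0.0697]
topW [[ 0.6187  0.1127  0.018 ]
 [ 0.5785  0.123   0.018 ]
 [ 0.5411 -0.013   0.002 ]
 [ 0.5792 -0.0218  0.002 ]] 
footframe [[ 28.8569 191.7136]
 [-12.622  194.0411]
 [-22.8542  53.3569]
 [ 16.2683  52.0949]]
sideW [[ 0.5998  0.0677  0.018 ]
 [ 0.6184  0.1143  0.018 ]
 [ 0.5829  0.1232  0.018 ]
 [ 0.5437 -0.0114  0.002 ]
 [ 0.5801 -0.0231  0.002 ]] 
 [[ 19.0868 143.8828]
 [ 28.2805 193.2349]
 [ -8.2881 195.0472]
 [-20.6159  55.4366]
 [ 17.4216  51.0215]]
lid near-left: top [ 0.5383 -0.0462  0.15  ] side [[ 0.5406 -0.0454  0.15  ]] footcorner side [[ 0.5442 -0.0495  0.006 ]] [[-12.644   18.1041]]
wedge heading -105.86593807839382 butt [0.5986 0.1179 0.018 ] thin [ 0.5602 -0.0174  0.002 ]
tin [0.6852 0.0224 0.065 ] [[111.5973 116.0672]]
[[-0.907   0.4212 -0.0005]
 [ 0.4212  0.907  -0.0013]
 [-0.0001 -0.0014 -1.    ]]
```

Chest, wedge, tin and foot are all located, and the two cameras agree to about 3 mm. The wedge sits about 5° off the chest's -y axis. I'll push it with two nearly closed fingers squared to the chest, so it aligns as it moves.

drive_tool(plan="0 0 -8 0.034 -0.041 -0.005 0.14; 0 0 -16 0.068 -0.082 -0.01 0.14; 0 0 -24 0.103 -0.124 -0.02 0.14; 0 0 -32 0.137 -0.165 -0.03 0.14; 0 0 -40 0.171 -0.206 -0.04 0.14; 0 0 -48 0.205 -0.247 -0.06 0.14; 0 0 -56 0.239 -0.288 -0.08 0.14; 0 0 -64 0.273 -0.33 -0.1 0.14; 0 0 -72 0.308 -0.371 -0.11 0.14; 0 0 -76.3 0.342 -0.4125 -0.11 0.14; 0 0 -76.3 0.342 -0.4125 -0.11 0.14; 0 0 -76.3 0.342 -0.4125 -0.11 0.14", newtons=10)

```text
clock: 1.6
position: [0.6047, 0.1548, 0.1231]
ee_rot: [-2.426, -1.994, 0.001]
ft_force: [-0.5, 0.8, 0.6]
width: 0.0122
grip_force: 0.0
```

drive_tool(plan="0 0 0 0 0 -0.04 0.14; 0 0 0 0 0 -0.08 0.14; 0 0 0 0 0 -0.1 0.14; 0 0 0 0 0 -0.107 0.14; 0 0 0 0 0 -0.107 0.14")

```text
clock: 2.22
position: [0.6055, 0.1548, 0.0172]
ee_rot: [2.427, 1.995, 0.001]
ft_force: [0.2, -0.2, 0.1]
width: 0.0122
grip_force: 0.0
```

```bash
python3 - <<'E'
from g import *
im=ctrl.camera("side")[:,:,::-1]
cv2.imwrite("pics/s1.png",cv2.resize(im[200:400,210:460],None,fx=3,fy=3,interpolation=2))
s=ctrl.sense();p=s["position"];print(p,s["ft_force"],((p[:2]-foot)@np.c_[x,y])*1000,cv2.Rodrigues(s["ee_rot"])[0][:,1])
E
```

```text
[0.606  0.1548 0.0177] [-0.2771 -0.1802 -0.2025] [  8.1653 230.4905] [ 0.981  -0.1941  0.0013]
```

View pics/s1.png

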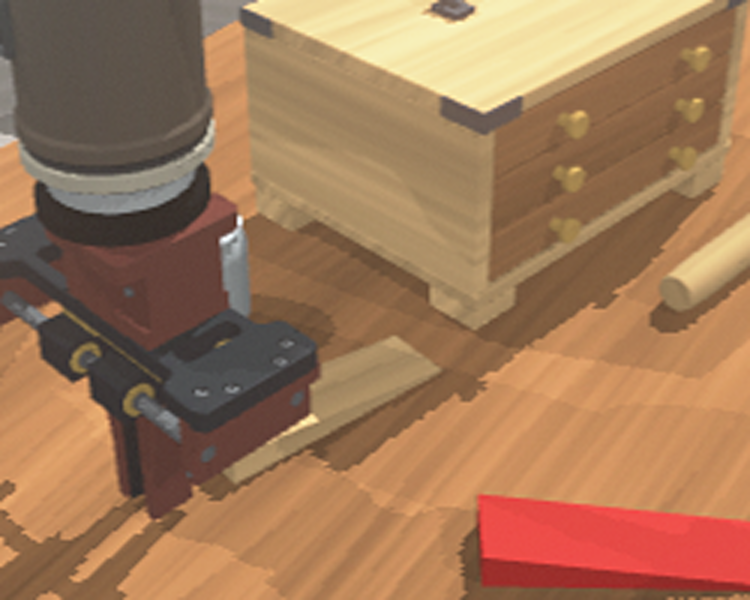

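The fingers stand just behind the butt, lined up with it. I'll slide the wedge towards the foot.

drive_tool(plan="0 0 0 -0.0016 -0.0078 -0.002 0.14; 0 0 0 -0.0031 -0.0157 -0.002 0.14; 0 0 0 -0.0047 -0.0235 -0.002 0.14; 0 0 0 -0.0062 -0.0314 -0.002 0.14; 0 0 0 -0.0078 -0.0392 -0.002 0.14; 0 0 0 -0.0093 -0.0471 -0.002 0.14; 0 0 0 -0.0109 -0.0549 -0.002 0.14; 0 0 0 -0.0124 -0.0628 -0.002 0.14; 0 0 0 -0.0124 -0.0628 -0.002 0.14")

```text
clock: 3.4
position: [0.5928, 0.0904, 0.0147]
ee_rot: [2.429, 1.992, -0.001]
ft_force: [-0.2, 0.9, -0.3]
width: 0.0123
grip_force: 0.0
```

```bash
python3 - <<'E'
from g import *
im=ctrl.camera("side")[:,:,::-1]
cv2.imwrite("pics/s2.png",cv2.resize(im[200:400,210:460],None,fx=3,fy=3,interpolation=2))
s=ctrl.sense();p=s["position"];print(p,s["ft_force"],((p[:2]-foot)@np.c_[x,y])*1000)
E
```

```text
[0.5928 0.0911 0.0146] [-0.7303  0.5926  0.021 ] [  7.6427 165.488 ]
```

View pics/s2.png

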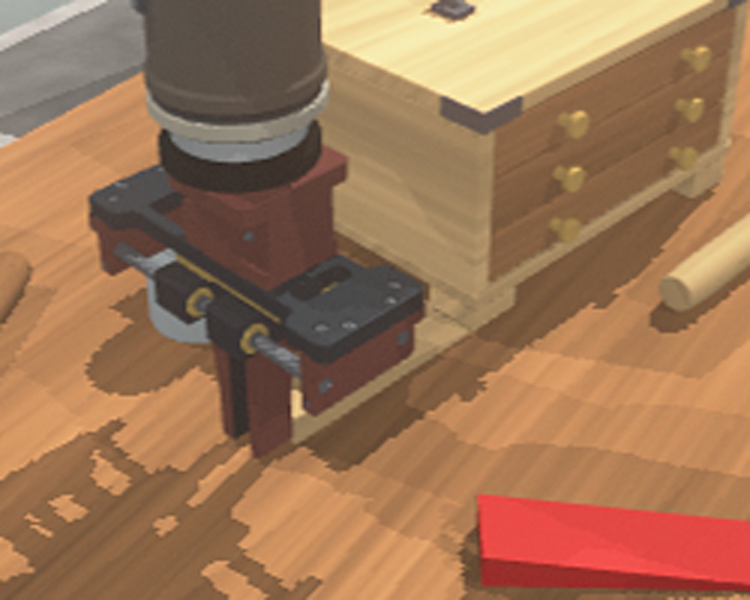

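The wedge is squared up, with its thin end reaching the foot. I'll move on in small steps and watch the force.

drive_tool(plan="0 0 0 -0.0008 -0.0039 0 0.14; 0 0 0 -0.0016 -0.0078 0 0.14; 0 0 0 -0.0016 -0.0078 0 0.14")

```text
clock: 3.82
position: [0.5912, 0.0833, 0.0146]
ee_rot: [2.428, 1.993, -0.0]
ft_force: [-0.2, 0.7, -0.4]
width: 0.0125
grip_force: 0.0
```

drive_tool(plan="0 0 0 -0.0003 -0.0015 0 0.14; 0 0 0 -0.0006 -0.0029 0 0.14; 0 0 0 -0.0006 -0.0029 0 0.14")

```text
clock: 4.2
position: [0.5906, 0.0807, 0.0146]
ee_rot: [2.428, 1.994, -0.0]
ft_force: [0.4, 0.5, 0.0]
width: 0.0122
grip_force: 0.0
```

drive_tool(plan="0 0 0 -0.0003 -0.0015 0 0.14; 0 0 0 -0.0006 -0.0029 0 0.14; 0 0 0 -0.0006 -0.0029 0 0.14")

```text
clock: 4.58
position: [0.59, 0.0777, 0.0147]
ee_rot: [2.428, 1.993, -0.0]
ft_force: [0.2, 0.1, 0.1]
width: 0.0127
grip_force: 0.0
```

drive_tool(plan="0 0 0 -0.0002 -0.001 0 0.14; 0 0 0 -0.0004 -0.002 0 0.14; 0 0 0 -0.0004 -0.002 0 0.14")

```text
clock: 4.95
position: [0.5896, 0.0758, 0.0146]
ee_rot: [2.428, 1.994, -0.0]
ft_force: [-0.2, -0.1, -0.1]
width: 0.0127
grip_force: 0.0
```

drive_tool(plan="0 0 0 -0.0002 -0.001 0 0.14; 0 0 0 -0.0004 -0.002 0 0.14; 0 0 0 -0.0004 -0.002 0 0.14")

```text
clock: 5.32
position: [0.5892, 0.0738, 0.0147]
ee_rot: [2.428, 1.994, -0.0]
ft_force: [0.5, -0.3, -0.1]
width: 0.0123
grip_force: 0.0
```

drive_tool(plan="0 0 0 -0.0002 -0.001 0 0.14; 0 0 0 -0.0004 -0.002 0 0.14; 0 0 0 -0.0004 -0.002 0 0.14")

```text
clock: 5.7
position: [0.5889, 0.0717, 0.0147]
ee_rot: [2.428, 1.994, -0.0]
ft_force: [-0.7, 0.2, -1.1]
width: 0.0122
grip_force: 0.0
```

drive_tool(plan="0 0 0 -0.0002 -0.001 0 0.14; 0 0 0 -0.0004 -0.002 0 0.14; 0 0 0 -0.0004 -0.002 0 0.14")

```text
clock: 6.08
position: [0.5885, 0.0698, 0.0147]
ee_rot: [2.428, 1.994, -0.0]
ft_force: [-0.7, 0.1, 1.0]
width: 0.0122
grip_force: 0.0
```

drive_tool(plan="0 0 0 -0.0002 -0.001 0 0.14; 0 0 0 -0.0004 -0.002 0 0.14; 0 0 0 -0.0004 -0.002 0 0.14")

```text
clock: 6.45
position: [0.588, 0.0678, 0.0147]
ee_rot: [2.428, 1.994, -0.0]
ft_force: [0.4, 0.4, 0.2]
width: 0.0124
grip_force: 0.0
```

drive_tool(plan="0 0 0 -0.0002 -0.001 0 0.14; 0 0 0 -0.0004 -0.002 0 0.14; 0 0 0 -0.0004 -0.002 0 0.14")

```text
clock: 6.82
position: [0.5876, 0.0658, 0.0146]
ee_rot: [2.428, 1.994, -0.0]
ft_force: [0.0, 0.0, -0.3]
width: 0.0121
grip_force: 0.0
```

drive_tool(plan="0 0 0 -0.0002 -0.001 0 0.14; 0 0 0 -0.0004 -0.002 0 0.14; 0 0 0 -0.0004 -0.002 0 0.14")

```text
clock: 7.2
position: [0.5872, 0.0638, 0.0147]
ee_rot: [2.428, 1.994, -0.0]
ft_force: [0.4, -0.7, 0.6]
width: 0.0122
grip_force: 0.0
```

drive_tool(plan="0 0 0 -0.0002 -0.001 0 0.14; 0 0 0 -0.0004 -0.002 0 0.14; 0 0 0 -0.0004 -0.002 0 0.14")

```text
clock: 7.58
position: [0.5869, 0.0618, 0.0147]
ee_rot: [2.428, 1.994, -0.0]
ft_force: [-0.4, 0.2, -0.5]
width: 0.0124
grip_force: 0.1
```

drive_tool(plan="0 0 0 -0.0002 -0.001 0 0.14; 0 0 0 -0.0004 -0.002 0 0.14; 0 0 0 -0.0004 -0.002 0 0.14")

```text
clock: 7.95
position: [0.5865, 0.06, 0.0147]
ee_rot: [-2.428, -1.994, -0.0]
ft_force: [1.5, 0.6, -0.3]
width: 0.0124
grip_force: 0.6
```

```bash
python3 - <<'E'
from g import *
im=ctrl.camera("side")[:,:,::-1]
cv2.imwrite("pics/s3.png",cv2.resize(im[200:400,210:460],None,fx=3,fy=3,interpolation=2))
s=ctrl.sense();p=s["position"];print(p,s["ft_force"],((p[:2]-foot)@np.c_[x,y])*1000)
E
```

```text
[0.5865 0.06   0.0146] [-0.1559  1.127  -0.1115] [  7.4946 133.7853]
```

View pics/s3.png

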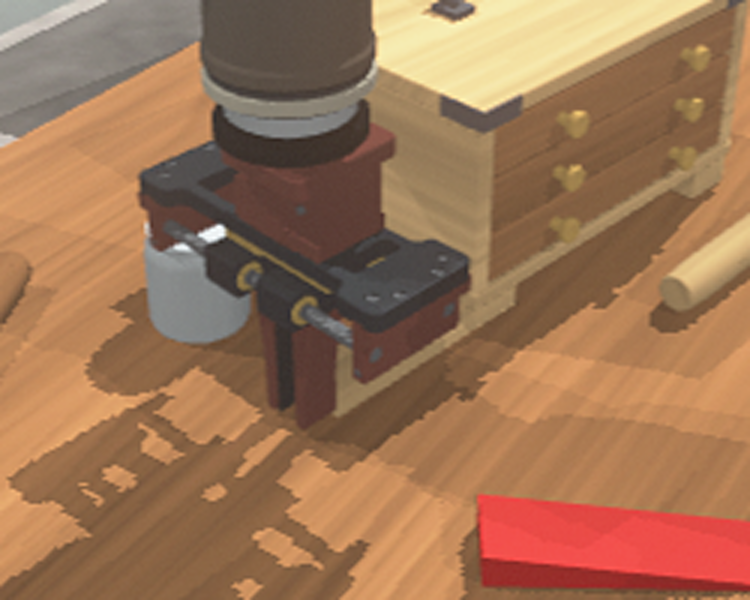

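The force is starting to rise (1.1 N) with the wedge under the foot, and the tin is standing untouched. From here I'll go in 1 mm steps.

drive_tool(plan="0 0 0 -0.0001 -0.0005 0 0.14; 0 0 0 -0.0002 -0.001 0 0.14; 0 0 0 -0.0002 -0.001 0 0.14")

```text
clock: 8.38
position: [0.5863, 0.0592, 0.0147]
ee_rot: [-2.428, -1.994, -0.0]
ft_force: [2.3, 1.9, -1.2]
width: 0.012
grip_force: 1.3
```

drive_tool(plan="0 0 0 -0.0001 -0.0005 0 0.14; 0 0 0 -0.0002 -0.001 0 0.14; 0 0 0 -0.0002 -0.001 0 0.14")

```text
clock: 8.75
position: [0.5861, 0.0583, 0.0147]
ee_rot: [-2.428, -1.994, -0.0]
ft_force: [0.6, 3.6, -0.8]
width: 0.0125
grip_force: 2.0
```

drive_tool(plan="0 0 0 -0.0001 -0.0005 0 0.14; 0 0 0 -0.0002 -0.001 0 0.14; 0 0 0 -0.0002 -0.001 0 0.14")

```text
clock: 9.12
position: [0.586, 0.0575, 0.0147]
ee_rot: [-2.427, -1.994, -0.001]
ft_force: [1.6, 5.1, -1.6]
width: 0.0121
grip_force: 2.7
```

drive_tool(plan="0 0 0 -0.0001 -0.0005 0 0.14; 0 0 0 -0.0002 -0.001 0 0.14; 0 0 0 -0.0002 -0.001 0 0.14")

```text
clock: 9.5
position: [0.5859, 0.0572, 0.0147]
ee_rot: [-2.426, -1.994, -0.002]
ft_force: [1.4, 7.2, -1.6]
width: 0.0121
grip_force: 3.5
```

The wedge has bitten at 7 N. I'll back off, lift, close the fingers and move above the corner.

drive_tool(plan="0 0 0 0.002 0.01 0 0.14; 0 0 0 0.004 0.02 0 0.14; 0 0 0 0.006 0.03 0.005 0.14; 0 0 0 0.006 0.03 0.05 0.14; 0 0 0 0.006 0.03 0.1 0; 0 0 0 0.006 0.03 0.15 0; 0 0 0 0.006 0.03 0.19 0; 0 0 0 -0.006 -0.02 0.19 0; 0 0 0 -0.018 -0.07 0.19 0; 0 0 0 -0.0323 -0.1258 0.18 0; 0 0 0 -0.0323 -0.1258 0.166 0; 0 0 0 -0.0323 -0.1258 0.166 0")

```text
clock: 11.0
position: [0.5529, -0.0692, 0.18]
ee_rot: [-2.427, -1.993, 0.002]
ft_force: [0.8, -0.1, 0.7]
width: 0.0005
grip_force: 0.0
```

```bash
python3 - <<'E'
from g import *
im=ctrl.camera("side")[:,:,::-1]
cv2.imwrite("pics/s4.png",cv2.resize(im[130:370,200:500],None,fx=2.5,fy=2.5,interpolation=2))
s=ctrl.sense();p=s["position"];print(p,s["ft_force"],((p[:2]-foot)@np.c_[x,y])*1000)
E
```

```text
[ 0.5535 -0.0685  0.1805] [ 0.5607 -0.7088  0.7017] [0.0961 1.2908]
```

View pics/s4.png

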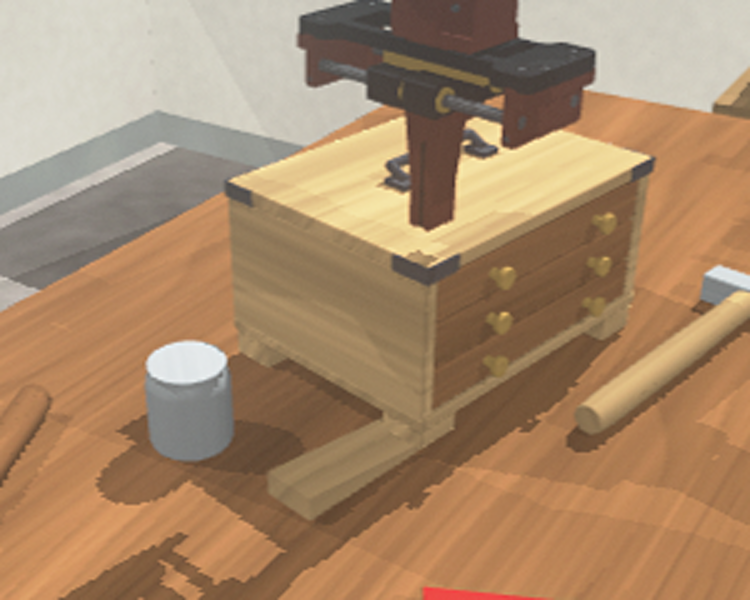

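The wedge is squarely under the foot and the fingertips are above the corner. I'll descend in steps until they touch.

drive_tool(plan="0 0 0 0 0 -0.008 0; 0 0 0 0 0 -0.014 0; 0 0 0 0 0 -0.017 0; 0 0 0 0 0 -0.017 0; 0 0 0 0 0 -0.017 0")

```text
clock: 11.68
position: [0.5535, -0.0699, 0.1638]
ee_rot: [2.428, 1.994, 0.0]
ft_force: [-0.6, -0.2, -0.6]
width: 0.0009
grip_force: 0.0
```

drive_tool(plan="0 0 0 0 0 -0.001 0; 0 0 0 0 0 -0.002 0; 0 0 0 0 0 -0.002 0")

```text
clock: 12.05
position: [0.5533, -0.0699, 0.1616]
ee_rot: [-2.428, -1.994, 0.0]
ft_force: [-0.2, 0.8, -0.1]
width: 0.0003
grip_force: 0.0
```

drive_tool(plan="0 0 0 0 0 -0.0005 0; 0 0 0 0 0 -0.001 0; 0 0 0 0 0 -0.001 0")

```text
clock: 12.42
position: [0.5534, -0.0699, 0.1614]
ee_rot: [-2.428, -1.994, -0.001]
ft_force: [-1.9, 0.3, 7.5]
width: 0.0005
grip_force: 3.7
```

drive_tool(plan="0 0 0 0 0 -0.0005 0; 0 0 0 0 0 -0.001 0; 0 0 0 0 0 -0.001 0")

```text
clock: 12.8
position: [0.5534, -0.0698, 0.1613]
ee_rot: [-2.428, -1.993, -0.002]
ft_force: [-6.2, 1.8, 15.2]
width: 0.0002
grip_force: 7.9
```

It holds firm: 15 N with under 0.5 mm of give. I'll ease off slightly, trim the sideways force and hold for over a second.

drive_tool(plan="0 0 0 -0.0003 0 -0.0001 0; 0 0 0 -0.0006 0.0001 -0.0001 0; 0 0 0 -0.0006 0.0001 -0.0001 0; 0 0 0 -0.0006 0.0001 -0.0001 0; 0 0 0 -0.0006 0.0001 -0.0001 0; 0 0 0 -0.0006 0.0001 -0.0001 0; 0 0 0 -0.0006 0.0001 -0.0001 0; 0 0 0 -0.0006 0.0001 -0.0001 0; 0 0 0 -0.0006 0.0001 -0.0001 0; 0 0 0 -0.0006 0.0001 -0.0001 0; 0 0 0 -0.0006 0.0001 -0.0001 0; 0 0 0 -0.0006 0.0001 -0.0001 0")

```text
clock: 14.3
position: [0.5533, -0.0698, 0.1612]
ee_rot: [2.427, 1.993, 0.003]
ft_force: [-3.9, 1.3, 14.9]
width: 0.0003
grip_force: 7.3
```

drive_tool(plan="0 0 0 0 0 0.005 0; 0 0 0 0 0 0.03 0; 0 0 0 0 0 0.07 0; 0 0 0 0 0 0.11 0; 0 0 0 -0.01 0.05 0.13 0; 0 0 0 -0.03 0.11 0.13 0; 0 0 0 -0.05 0.17 0.13 0; 0 0 0 -0.07 0.22 0.13 0; 0 0 0 -0.09 0.27 0.13 0; 0 0 0 -0.09 0.27 0.13 0; 0 0 0 -0.09 0.27 0.13 0")

```text
clock: 15.68
position: [0.463, 0.1996, 0.2895]
ee_rot: [2.427, 1.993, -0.0]
ft_force: [-0.4, -0.9, 0.2]
width: 0.0005
grip_force: 0.0
```

```bash
python3 - <<'E'
from g import *
a=ctrl.camera("top")[:,:,::-1]; b=ctrl.camera("side")[:,:,::-1]
cv2.imwrite("pics/f.png",np.hstack([cv2.resize(a[130:330,220:420],(400,400)),cv2.resize(b[150:350,240:440],(400,400))]))
t=cv2.imread("pics/top0.png");s=cv2.imread("pics/side0.png")
g=lambda i:np.float32(cv2.cvtColor(np.ascontiguousarray(i),6))
print("lid shift px top",cv2.phaseCorrelate(g(t[150:290,370:500]),g(a[150:290,370:500])),"side",cv2.phaseCorrelate(g(s[170:290,300:460]),g(b[170:290,300:460])))
print(ctrl.sense()["position"],ctrl.sense()["ft_force"])
E
```

```text
lid shift px top ((0.6431576055775707, -0.0805719064823478), 0.9720096629342915) side ((-0.3010682456352356, -0.09586893645100503), 0.6359310305118561)
[0.4634 0.1987 0.2896] [-0.0404  0.1618 -0.6445]
```

View pics/f.png

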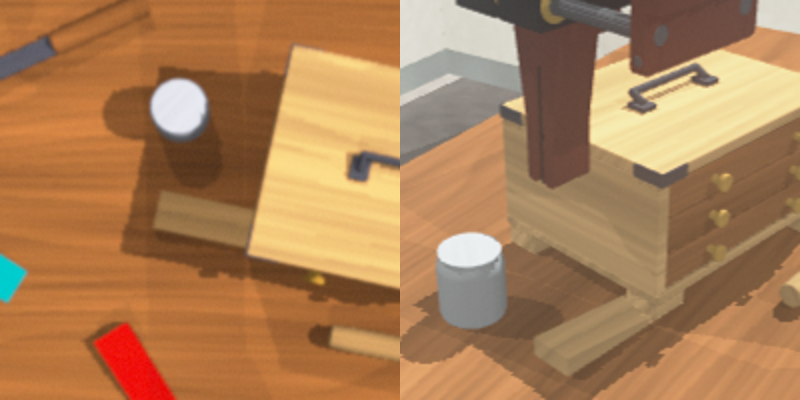

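The final picture shows the wedge seated squarely under the foot. The chest has moved about 1 mm, the tin is where it was, and the arm is clear.

```bash
python3 -c "
from workcell import ctrl
print(ctrl.job_done())"
```

```text
the job is handed in; nothing more can be done
None
```

I handed the job in: the wedge is under the worn foot, and the corner held about 15 N for over a second with under 0.5 mm of give; the chest moved about 1 mm, the tin, hammer and file were not touched, and the arm finished clear.

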